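# Turn the figure carousel and set out the painted penguin

### The arm

A 6-joint arm with a two-finger parallel gripper is mounted at the origin on the work surface. World frame = base frame: x ahead of the robot, y to its left, z up, the work surface at z = 0. Lengths are in m, angles in rad, forces in N, time in s.
With the tool pointing down it reaches from about 0.25 to 0.775 m from the base axis. Payload 4 kg.
Tool frame: the origin (TCP) lies between the finger pads; the fingertips stand 14 mm ahead of it and the grasp point (between the pads) lies 5 mm behind it; z points along the fingers, y is the line along which they close (so a half turn about z gives the same grasp; the last joint's range is limited). The gripper opens to 94 mm and grips with 3 to 60 N. Pads are 16 mm wide; open, the fingers measure 119 mm over their backs; the gripper's body (75 mm by 177 mm) begins 78 mm behind the grasp point.
Start: joints at [-1.244, 0.087, 1.371, -0, 1.684, -0.103], TCP at [0.229, -0.5, 0.22] pointing down, gripper open.
Joint ranges: [-3.1, 3.1], [-0.76, 2.03], [0.27, 2.55], [-1.08, 4.22], [0.17, 2.65], [-2.57, 2.57]. Speed limits (rad/s): [2.79, 2.79, 3.14, 3.14, 3.14, 3.14].

### API

Orientations are given as [roll, pitch, yaw] about the fixed x, y, z axes, in that order (R = Rz(yaw) Ry(pitch) Rx(roll)).
In Python, from bench import robot, snapshot gives the robot as it stands.
- The arm moves only by the tool carry_out, never from a script. Its argument "motion" is text: rows parted by semicolons, each of 4 numbers parted by spaces: the shift along the tool's x, y, z each as a share of 0.15 m, from -1 to 1, then the turn about the tool's z as a share of 180 degrees, from -1 to 1. A call has exactly 8 rows; each row is the pose to reach, as a shift and turn from the pose commanded when the call began, along the tool's axes at that moment, turning the shorter way round; what a row does not reach only later rows make up. A row lasts 1/10 s, in which the tool goes at most 50 mm and 8.59 degrees, less where a joint would pass 70% of its speed; a pose out of reach is approached as far as the arm can. A call with a number of a shift or a turn outside -1 to 1 is refused whole. A call with a gripper value outside its range is refused whole. "grip" is the opening, from -1 (shut) to 1 (fully open), set as the call begins (left out, the last holds). The fingers move at their own pace and stop on an object; the grip force is fixed at half the most. Time passes only in rows, so rows that repeat a pose let the fingers close, or fill a call up. It gives the time, the measured TCP pose, the force, the opening and the grip force at its end, in the units of the state.
- robot.get_obs(): the state, without advancing time (a new reading comes with each control period).
- snapshot(name): name is "side" or "top"; returns a dict with "image" (420x560x3 uint8, red, green, blue), "fx", "fy", "cx", "cy" (pixels), "pose" (4x4, takes a point from camera to world coordinates). Camera axes: x right, y up, looking along -z (the intrinsics and any distortion apply to the point x, -y, -z); pixel columns grow to the right and rows downward; lengths in m; the calibration is good to about 2 mm. A picture is of the moment at which its call begins. There is no depth.
- robot.close_job(): hands the job in; it is judged then, once.
The state is a dict: "time": time; "joint_positions": joint angles; "qvel": joint speeds; "joint_torque": joint torques, N m; "tool_pos": TCP position; "ee_rot": TCP orientation; "wrist_force": force on the tool from outside, world axes, zero at the start; "wrist_torque": the same for the moment, N m; "width": finger opening in m; "finger_force": force on a finger pad.
Only numpy, scipy, OpenCV 4.12 (cv2) and the standard library are available. Lean on these libraries where they do the work, as an engineer would, in place of code of your own. Each camera call takes 0.05 s, during which the arm holds its last target. There are 200 camera calls.

### The job

The carved figures stand in the compartments of a turntable whose wire guard is open on one side only. Turn the table by its red handle until the black-and-white painted penguin stands in the middle of the guard's opening, let go of the handle, then lift the penguin out and stand it upright in the middle of the round green plinth, and let go.

Things in the scene. Friction and masses are not known exactly. Their poses are not given: they have to be found in the camera images.
- stand: Fixed round dark-wood carousel base, 344 mm across, 8 thick; origin: centre of its underside, on the turning axis. Its -x points out through the middle of the guard's opening (small red stripe on the rim), roughly to the robot. Guard of 6 mm wire: uprights 165 mm from the axis, roof wires top 127 mm above the table, a ring 28 mm round the axis; free within 65 degrees either side of -x.
- turntable: Wooden deck on the stand, 310 mm across, its top 20 mm above the table; origin on the axis, 10 mm above the table. Turns both ways about z (170 degrees), light friction (0.06 N m, plus 0.3 N m per rad/s), stays where left; figures ride along. Six equal compartments, centres 105 mm from the axis at 0, 60, 120.. degrees from its x axis, walls up to 44 mm above the table, rim 33 mm.
- handle (a point): Centre of the red bar handle on the axis above the guard's roof, 167 mm above the table. It turns with the deck, and its axes are the deck's: the bar is 60 mm long along x, 14 mm thick along y and 30 mm high (152 to 182 mm above the table), on an 18 mm brass stem.
- penguin: Painted wooden penguin: black back, white belly, orange foot and beak; 95 mm tall, 60 g, origin under its centre, z up. Foot 52 mm across, 8 high; body 42 mm across from 20 to 62 mm up; head 33 mm. It starts in a compartment 30 to 90 degrees left or right of the opening's middle. Bystanders in other compartments: a pale unpainted penguin, grey rabbit, brown owl, pale bear, under 100 mm tall.
- plinth: Fixed round green display plinth on the table, 96 mm across and 18 mm high, flat on top. Origin: centre of its underside, on the table.
Not all that is in view belongs to the job. What is shaped like the plinth but blue or purple is not meant.

How it is judged:
On the way:
1. the turntable has been turned so that the penguin, untouched in its compartment, stands in the middle of the guard's opening (within 22 mm sideways), and the robot has let go of the handle (y of penguin in the frame of stand between -0.022 and 0.022 m and x of penguin in the frame of stand between -0.14 and -0.07 m and z of penguin in the frame of stand below 0.03 m and angle between penguin's own z axis and vertical below 0.17 rad and angle between the x axis of turntable and the x axis of stand, either way round above 0.75 rad and contact force between the fingers and penguin below 0.2 N and contact force between each of the arm, the fingers and turntable below 0.2 N and angular speed of turntable below 0.1 rad/s), for 0.2 s.
At the end, for the whole second after the job is handed in: The painted penguin stands upright (within 10 degrees) and at rest on top of the plinth, its foot's centre within 22 mm of the plinth's centre, released (horizontal distance between penguin and plinth below 0.022 m and height (world z) of penguin between 0.012 and 0.024 m and angle between penguin's own z axis and vertical below 0.17 rad and linear speed of penguin below 0.02 m/s); the robot touches nothing.
It fails at once if the penguin is tipped over (beyond 50 degrees) (angle between penguin's own z axis and vertical above 0.87 rad).
It also fails if it takes over 61 s, if anything falls off the work surface, if the arm or the gripper's body presses on something with over 40 N, if the wrist force passes 120 N, or if a joint passes its speed limit or range.

## Working session

There is one attempt and no reset: what is moved stays moved. The work goes in short steps, Python scripts to look and compute and a tool call to move; the robot and the scene stay as the last step left them, time stands still between calls to the robot, and variables do not carry over. Pictures are saved under pics/ and viewed, at most 12 in all, crops included, and the job is handed in when it is done.

Besides the shell and the picture viewer there is one more tool, called after "Request:" as name(argument=value, ...) on one line, values as JSON. carry_out: Moves the arm, as the interface text tells. Shift numbers are shares of 0.15 m and turn numbers shares of 180 degrees, none past 1 either way. Its arguments: {"type":"object","properties":{"motion":{"type":"string"},"grip":{"type":"number"}},"required":["motion"]}

```bash
ls; mkdir -p pics; cat > h.py <<'E'
import numpy as np, cv2, json
from bench import robot, snapshot
E
python3 - <<'E'
from h import *
for n in("side","top"):
    s=snapshot(n); cv2.imwrite(f"pics/{n}0.png",s["image"][:,:,::-1]); print(n,{k:(np.round(v,4).tolist()) for k,v in s.items() if k!="image"})
o=robot.get_obs(); print(o)
E
```

```text
pics
side {'fx': 389.242, 'fy': 389.242, 'cx': 280.28, 'cy': 211.3689, 'pose': [[-0.9864, 0.0946, -0.1346, 0.3616], [-0.1639, -0.6363, 0.7538, 0.5705], [-0.0143, 0.7656, 0.6432, 0.6461], [0.0, 0.0, 0.0, 1.0]]}
top {'fx': 396.5912, 'fy': 396.5912, 'cx': 277.8229, 'cy': 210.4017, 'pose': [[-0.0246, 0.9893, -0.1435, 0.3485], [-0.9997, -0.0253, -0.0026, -0.0858], [-0.0062, 0.1434, 0.9896, 0.975], [0.0, 0.0, 0.0, 1.0]]}
{'time': 0.1, 'joint_positions': array([-1.24413040e+00,  8.78796207e-02,  1.37207217e+00, -6.31271902e-06,
        1.68361143e+00, -1.03091709e-01]), 'qvel': array([-0.00029739, -0.00086425, -0.00473287, -0.00119261,  0.00092724,
       -0.00017803]), 'joint_torque': array([ 1.83315758e-03, -3.41253304e+01, -3.03302658e+01,  7.19784200e-02,
        3.04274890e-02, -9.93321282e-05]), 'tool_pos': array([ 0.22900677, -0.49954781,  0.21843771]), 'ee_rot': array([-3.13963190e+00, -1.96548662e-04,  4.29756736e-01]), 'wrist_force': array([ 0.27589157,  0.04831007, -0.20746719]), 'wrist_torque': array([ 0.00714953, -0.00014197,  0.01049879]), 'finger_force': 0.0, 'width': 0.09393501797980304}
```

View pics/side0.png

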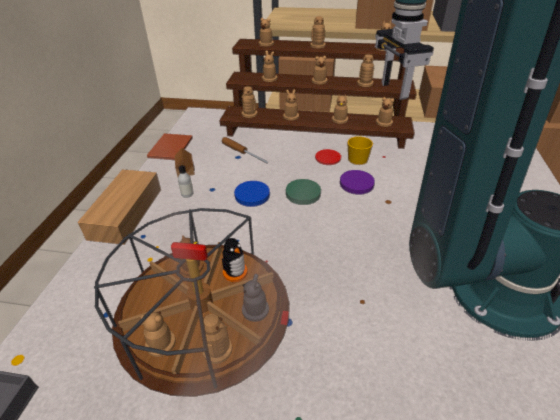

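View pics/top0.png

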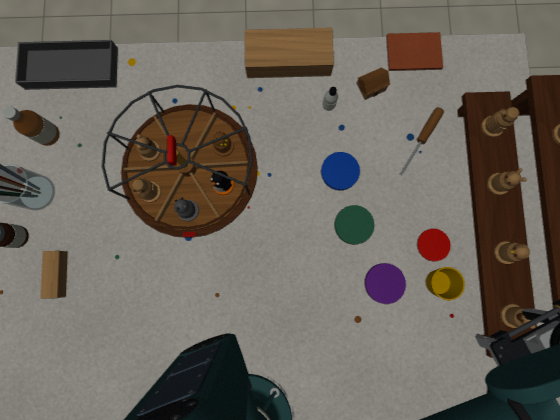

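Side: penguin at (233,262), handle (189,252), green plinth (303,191), stripe (285,318). Top: penguin (222,183), handle (171,150), plinth (354,225), stripe (189,235).

```bash
cat >> h.py <<'E'
def ray(s,u,v):
    P=s["pose"]; d=P[:3,:3]@np.array([(u-s["cx"])/s["fx"],-(v-s["cy"])/s["fy"],-1]); return P[:3,3],d
def onz(s,u,v,z):
    o,d=ray(s,u,v); return o+d*(z-o[2])/d[2]
def tri(r):
    A=sum(np.eye(3)-np.outer(d,d)/(d@d) for o,d in r); b=sum((np.eye(3)-np.outer(d,d)/(d@d))@o for o,d in r); return np.linalg.solve(A,b)
def proj(s,p):
    P=s["pose"]; q=P[:3,:3].T@(np.array(p)-P[:3,3]); return s["cx"]+s["fx"]*q[0]/-q[2], s["cy"]+s["fy"]*q[1]/q[2]
def mask(im,kind,box):
    h=cv2.cvtColor(im,cv2.COLOR_RGB2HSV).astype(int); H,S,V=h[...,0],h[...,1],h[...,2]
    m={"red":((H<6)|(H>174))&(S>170)&(V>90),"green":(H>60)&(H<95)&(S>70)&(V>50),"orange":(H>5)&(H<17)&(S>200)&(V>150)}[kind]
    k=np.zeros_like(m); x0,y0,x1,y1=box; k[y0:y1,x0:x1]=m[y0:y1,x0:x1]
    n,l,st,c=cv2.connectedComponentsWithStats(k.astype(np.uint8)); i=1+np.argmax(st[1:,4]); return l==i,c[i],st[i]
E
python3 - <<'E'
from h import *
S,T=snapshot("side"),snapshot("top")
B={"handle":("red",(165,235,215,268),(155,125,190,175)),"stripe":("red",(270,300,300,330),(175,225,205,245)),"plinth":("green",(280,175,325,207),(330,200,380,248)),"foot":("orange",(215,255,255,290),(205,170,240,200))}
for k,(c,bs,bt) in B.items():
    ms,cs,ss=mask(S["image"],c,bs); mt,ct,st=mask(T["image"],c,bt)
    print(k,cs.round(1),ss,ct.round(1),st,tri([ray(S,*cs),ray(T,*ct)]).round(4))
    if k=="plinth": print(onz(S,*cs,.018),onz(T,*ct,.018))
    if k=="handle":
        print(onz(S,*cs,.167),onz(T,*ct,.182)); print([onz(T,*p,.182).round(4).tolist() for p in cv2.boxPoints(cv2.minAreaRect(np.argwhere(mt)[:,::-1].astype(np.float32)))])
    if k=="stripe": print(onz(T,*ct,.008),onz(S,*cs,.008))
a=cv2.resize(T["image"][75:245,90:270],None,fx=3.3,fy=3.3,interpolation=cv2.INTER_CUBIC)
cv2.imwrite("pics/topc.png",a[:,:,::-1])
b=cv2.resize(S["image"][200:390,90:310],None,fx=3.1,fy=3.1,interpolation=cv2.INTER_CUBIC)
cv2.imwrite("pics/sidec.png",b[:,:,::-1])
E
```

```text
handle [193.6 250.5] [172 243  35  17 334] [169.5 148.3] [167 135   6  28 160] [0.5956 0.1385 0.1732]
[0.59193267 0.1338749  0.167     ] [0.59911326 0.13733128 0.182     ]
[[0.628, 0.143, 0.182], [0.6277, 0.1326, 0.182], [0.5698, 0.1318, 0.182], [0.5701, 0.1421, 0.182]]Traceback (most recent call last):
  File "<stdin>", line 5, in <module>
  File "h.py", line 15, in mask
    n,l,st,c=cv2.connectedComponentsWithStats(k.astype(np.uint8)); i=1+np.argmax(st[1:,4]); return l==i,c[i],st[i]
                                                                       ~~~~~~~~~^^^^^^^^^^
    return _wrapfunc(a, 'argmax', axis=axis, out=out, **kwds)
    return bound(*args, **kwds)
ValueError: attempt to get argmax of an empty sequence
```

```bash
sed -i 's/(S>170)&(V>90)/(S>150)\&(V>60)/; s/(S>70)&(V>50)/(S>50)\&(V>35)/; s/(S>200)&(V>150)/(S>190)\&(V>120)/' h.py
python3 - <<'E'
from h import *
S,T=snapshot("side"),snapshot("top")
a=cv2.resize(T["image"][75:245,90:270],None,fx=3.3,fy=3.3,interpolation=cv2.INTER_CUBIC)
cv2.imwrite("pics/topc.png",a[:,:,::-1])
b=cv2.resize(S["image"][200:390,90:310],None,fx=3.1,fy=3.1,interpolation=cv2.INTER_CUBIC)
cv2.imwrite("pics/sidec.png",b[:,:,::-1])
B={"handle":("red",(165,235,215,268),(155,125,190,175)),"stripe":("red",(270,300,300,330),(175,225,205,245)),"plinth":("green",(280,175,325,207),(330,200,380,248)),"foot":("orange",(215,255,255,290),(205,170,240,200))}
for k,(c,bs,bt) in B.items():
  try:
    ms,cs,ss=mask(S["image"],c,bs); mt,ct,st=mask(T["image"],c,bt)
    print(k,cs.round(1),ss,ct.round(1),st,tri([ray(S,*cs),ray(T,*ct)]).round(4))
    if k=="plinth": print(onz(S,*cs,.018),onz(T,*ct,.018))
    if k=="handle":
        print([onz(T,*p,.182).round(4).tolist() for p in cv2.boxPoints(cv2.minAreaRect(np.argwhere(mt)[:,::-1].astype(np.float32)))])
    if k=="stripe": print(onz(T,*ct,.008),onz(S,*cs,.008))
  except ValueError: print(k,"none")
E
```

```text
handle [189.8 250.7] [172 243  36  18 493] [170.  148.6] [167 135   7  28 190] [0.5991 0.1387 0.1713]
[[0.628, 0.143, 0.182], [0.6276, 0.1305, 0.182], [0.5698, 0.1297, 0.182], [0.5701, 0.1421, 0.182]]
stripe [284.3 318. ] [281 312   7  13  49] [188.9 234. ] [183 232  13   5  64] [0.4356 0.1356 0.0078]
[0.43608157 0.13560351 0.008     ] [0.43511889 0.13579753 0.008     ]
plinth [302.6 189.9] [286 179  34  23 588] [354.1 224.2] [ 335  205   39   39 1201] [ 0.4491 -0.2681  0.014 ]
[ 0.44838983 -0.262716    0.018     ] [ 0.44874693 -0.26729776  0.018     ]
foot [234.1 275.9] [222 265  25  18 148] [225.3 189.6] [214 181  19  13  49] [0.5514 0.047  0.0058]
```

View pics/topc.png

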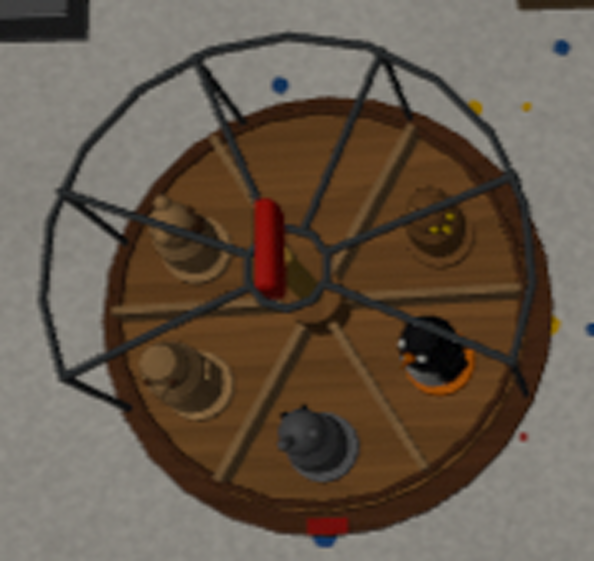

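View pics/sidec.png

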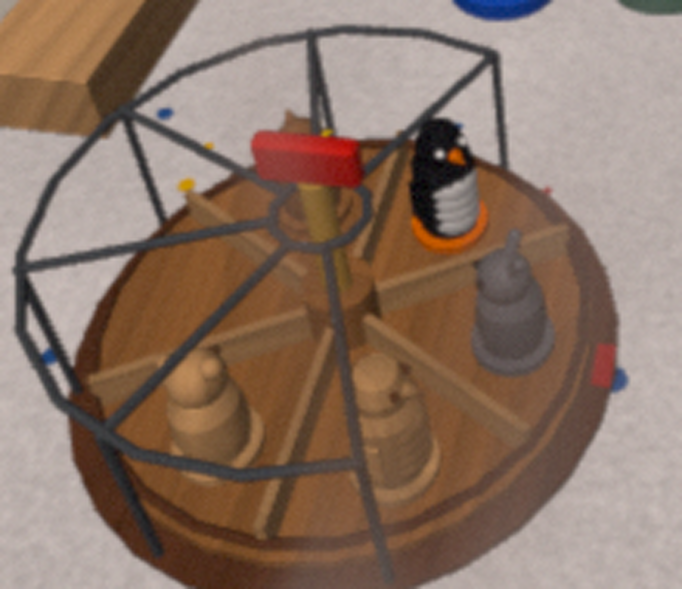

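The top crop shows the bar along the stand's x with the rabbit at the opening. The painted penguin is one compartment (60°) toward -y, so the deck needs a turn of about -60°. I'll refine the positions by silhouette fits.

```bash
cat >> h.py <<'E'
from scipy.optimize import minimize
def fit(S,T,kind,bs,bt,pts,x0,step):
    ms=[cv2.GaussianBlur(mask(s["image"],kind,b)[0].astype(np.float32),(0,0),1.2) for s,b in((S,bs),(T,bt))]
    def cost(p,each=False):
        c=[]
        for s,m in zip((S,T),ms):
            q=np.array([proj(s,v) for v in pts(p)]); h=cv2.convexHull(q.astype(np.float32)); im=np.zeros(m.shape,np.float32)
            cv2.fillConvexPoly(im,np.round(h*16).astype(np.int32),1.0,cv2.LINE_AA,4)
            c.append(((cv2.GaussianBlur(im,(0,0),1.2)-m)**2).sum())
        return c if each else sum(c)
    n=len(x0); sim=np.vstack([x0]+[np.array(x0)+np.eye(n)[i]*step[i] for i in range(n)])
    r=minimize(cost,x0,method="Nelder-Mead",options=dict(initial_simplex=sim)); return r.x,cost(r.x,True)
def cyl(r,h): 
    a=np.linspace(0,2*np.pi,60); return lambda p:[(p[0]+r*np.cos(t),p[1]+r*np.sin(t),z) for t in a for z in(0,h)]
def bar(p):
    c,s=np.cos(p[2]),np.sin(p[2]); return [(p[0]+a*c-b*s,p[1]+a*s+b*c,z) for a in(-.03,.03) for b in(-.007,.007) for z in(.152,.182)]
def go(x,y,z,yaw):
    """shift shares and turn share from the measured pose to a target (tool down, yaw in deg)"""
    o=robot.get_obs(); p=o["tool_pos"]; w=o["ee_rot"][2]; d=np.array([x,y,z])-p
    X=np.array([np.cos(w),np.sin(w)]); Y=np.array([np.sin(w),-np.cos(w)])
    t=-((np.rad2deg(yaw)*0+yaw-np.rad2deg(w)+180)%360-180)
    print("t",round(o["time"],2),"pos",p.round(4),"yaw",np.rad2deg(w).round(2),"shares",(np.array([d[:2]@X,d[:2]@Y,-d[2]])/.15).round(3),"turn",round(t/180,4),"w",round(o["width"],4))
E
sed -i 's/np.rad2deg(yaw)\*0+//' h.py
python3 - <<'E'
from h import *
S,T=snapshot("side"),snapshot("top")
print(fit(S,T,"red",(165,235,215,268),(155,125,190,175),bar,[.599,.1365,0.01],[.005,.005,.1]))
print(fit(S,T,"green",(280,175,325,207),(330,200,380,248),cyl(.048,.018),[.4485,-.267],[.005,.005]))
go(.45,-.1,.27,24.6)
E
```

```text
(array([0.59953825, 0.13796663, 0.01354799]), [np.float32(99.970955), np.float32(77.73098)])
(array([ 0.44972314, -0.26978198]), [np.float32(138.34656), np.float32(34.243195)])
t 0.4 pos [ 0.2291 -0.4999  0.2193] yaw 24.62 shares [ 2.449 -1.81  -0.338] turn 0.0001 w 0.0938
```

Request:
carry_out(motion="0.5 -0.37 -0.3 0;1 -0.74 -0.34 0;1 -0.74 -0.34 0;1 -0.74 -0.34 0;1 -0.74 -0.34 0;1 -0.74 -0.34 0;1 -0.74 -0.34 0;1 -0.74 -0.34 0", grip=1)

```text
time: 1.2
tool_pos: [0.3186, -0.3375, 0.2697]
ee_rot: [-3.14, 0.001, 0.428]
wrist_force: [-0.5, -0.0, -0.6]
width: 0.0941
finger_force: 0.0
```

Request:
carry_out(motion="0.25 -0.2 0 -0.04;0.5 -0.4 0 -0.08;0.75 -0.6 0 -0.12;1 -0.8 0 -0.16;1 -0.8 0 -0.2;1 -0.8 0 -0.25;1 -0.8 0 -0.3;1 -0.8 0 -0.34")

```text
time: 2.0
tool_pos: [0.4055, -0.1659, 0.2698]
ee_rot: [-3.14, -0.0, 1.502]
wrist_force: [0.0, -0.3, 0.7]
width: 0.094
finger_force: 0.0
```

```bash
python3 -c "
from h import *
go(.599,.138,.25,180.8)"
```

```text
t 2.0 pos [ 0.4055 -0.1659  0.2698] yaw 86.07 shares [2.109 1.148 0.132] turn -0.5263 w 0.094
```

Request:
carry_out(motion="0.25 0.14 0 -0.04;0.5 0.28 0 -0.09;0.75 0.42 0 -0.14;1 0.57 0 -0.18;1 0.57 0 -0.22;1 0.57 0 -0.27;1 0.57 0 -0.32;1 0.57 0 -0.36")

```text
time: 2.8
tool_pos: [0.5021, -0.0227, 0.2695]
ee_rot: [-3.141, -0.002, 2.633]
wrist_force: [0.3, -0.3, 0.5]
width: 0.0938
finger_force: 0.0
```

```bash
python3 -c "
from h import *
go(.599,.138,.25,180.8)"
```

```text
t 2.8 pos [ 0.5021 -0.0227  0.2695] yaw 150.86 shares [-0.043  1.251  0.13 ] turn -0.1663 w 0.0938
```

Request:
carry_out(motion="-0.01 0.25 0 -0.04;-0.02 0.5 0 -0.08;-0.03 0.75 0 -0.12;-0.04 1 0 -0.16;-0.04 1 0 -0.166;-0.04 1 0 -0.166;-0.04 1 0 -0.166;-0.04 1 0 -0.166")

```text
time: 3.6
tool_pos: [0.5804, 0.1047, 0.2707]
ee_rot: [-3.141, 0.0, -3.136]
wrist_force: [-0.0, -0.2, -0.3]
width: 0.0939
finger_force: 0.0
```

```bash
python3 -c "
from h import *
go(.599,.138,.166,180.8)"
```

```text
t 3.6 pos [0.5804 0.1047 0.2707] yaw -179.65 shares [-0.125  0.222  0.698] turn -0.0025 w 0.0939
```

Request:
carry_out(motion="-0.125 0.22 0 0;-0.125 0.22 0.1 0;-0.125 0.22 0.3 0;-0.125 0.22 0.5 0;-0.125 0.22 0.6 0;-0.125 0.22 0.68 0;-0.125 0.22 0.69 0;-0.125 0.22 0.69 0")

```text
time: 4.4
tool_pos: [0.5995, 0.1391, 0.168]
ee_rot: [3.142, 0.002, -3.133]
wrist_force: [0.7, -0.5, 0.3]
width: 0.0939
finger_force: 0.0
```

```bash
python3 - <<'E'
from h import *
go(.599,.138,.166,180.8)
for n in("side","top"):
    s=snapshot(n); cv2.imwrite(f"pics/{n}1.png",s["image"][:,:,::-1])
a=np.hstack([cv2.resize(cv2.imread("pics/side1.png")[190:340,90:310],(396,270)),cv2.resize(cv2.imread("pics/top1.png")[80:230,90:310],(396,270))]); cv2.imwrite("pics/c1.png",a)
E
```

```text
t 4.4 pos [0.5995 0.1391 0.168 ] yaw -179.52 shares [ 0.004 -0.007  0.013] turn -0.0018 w 0.0939
```

View pics/c1.png

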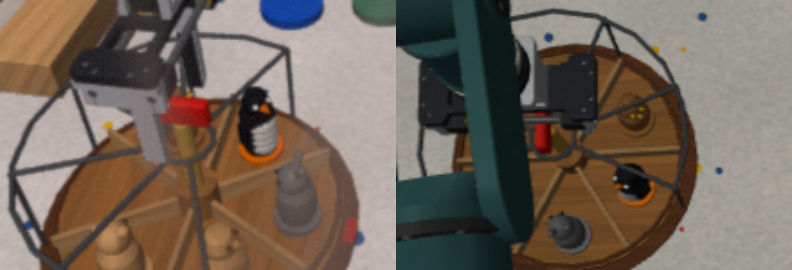

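The bar sits between the open fingers, and nothing has been touched yet.

Request:
carry_out(motion="0 0 0 0;0 0 0 0;0 0 0 0;0 0 0 0;0 0 0 0;0 0 0 0;0 0 0 0;0 0 0 0", grip=-1)

```text
time: 5.3
tool_pos: [0.5991, 0.1393, 0.1669]
ee_rot: [-3.141, -0.0, -3.133]
wrist_force: [-0.3, 1.1, 0.3]
width: 0.0334
finger_force: 0.0
```

Request:
carry_out(motion="0 0 0 0;0 0 0 0;0 0 0 0;0 0 0 0;0 0 0 0;0 0 0 0;0 0 0 0;0 0 0 0")

```text
time: 6.1
tool_pos: [0.5991, 0.1374, 0.1669]
ee_rot: [-3.138, -0.0, -3.134]
wrist_force: [-0.9, -5.2, -0.1]
width: 0.0141
finger_force: 29.9
```

Request:
carry_out(motion="0 0 0 0.01;0 0 0 0.03;0 0 0 0.05;0 0 0 0.07;0 0 0 0.09;0 0 0 0.11;0 0 0 0.13;0 0 0 0.15")

```text
time: 6.9
tool_pos: [0.5991, 0.1372, 0.1669]
ee_rot: [-3.138, 0.001, 2.676]
wrist_force: [-0.4, -5.4, 1.0]
width: 0.0137
finger_force: 29.9
```

Request:
carry_out(motion="0 0 0 0.02;0 0 0 0.04;0 0 0 0.06;0 0 0 0.08;0 0 0 0.1;0 0 0 0.12;0 0 0 0.14;0 0 0 0.15")

```text
time: 7.7
tool_pos: [0.5989, 0.1371, 0.1669]
ee_rot: [-3.139, 0.003, 2.205]
wrist_force: [-0.6, -5.6, 0.5]
width: 0.0137
finger_force: 29.9
```

Request:
carry_out(motion="0 0 0 0.01;0 0 0 0.02;0 0 0 0.03;0 0 0 0.033;0 0 0 0.033;0 0 0 0.033;0 0 0 0.033;0 0 0 0.033")

```text
time: 8.5
tool_pos: [0.5989, 0.1371, 0.1669]
ee_rot: [-3.139, 0.003, 2.103]
wrist_force: [-0.6, -5.1, -0.2]
width: 0.0138
finger_force: 30.0
```

```bash
python3 - <<'E'
from h import *
go(.599,.138,.166,120)
for n in("side","top"):
    s=snapshot(n); cv2.imwrite(f"pics/{n}2.png",s["image"][:,:,::-1])
a=np.hstack([cv2.resize(cv2.imread("pics/side2.png")[190:390,90:310],(396,360)),cv2.resize(cv2.imread("pics/top2.png")[80:280,90:310],(396,360))]); cv2.imwrite("pics/c2.png",a)
E
```

```text
t 8.5 pos [0.5989 0.1371 0.1669] yaw 120.47 shares [0.005 0.004 0.006] turn 0.0026 w 0.0138
```

View pics/c2.png

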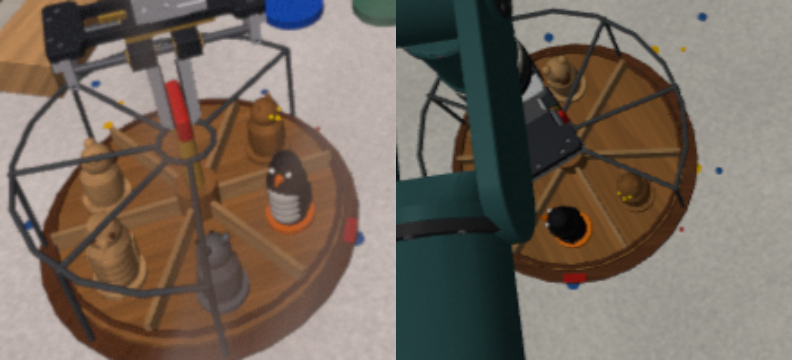

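The painted penguin now stands in the opening, beside the stripe (side ≈(251,309), top ≈(186,205)). I'll let go and rise.

Request:
carry_out(motion="0 0 0 0;0 0 0 0;0 0 0 0;0 0 0 0;0 0 0 0;0 0 0 0;0 0 0 0;0 0 0 0", grip=1)

```text
time: 9.4
tool_pos: [0.5991, 0.1394, 0.1669]
ee_rot: [-3.142, 0.0, 2.104]
wrist_force: [0.1, 0.2, 0.1]
width: 0.0742
finger_force: 0.0
```

Request:
carry_out(motion="0 0 -0.1 0;0 0 -0.3 0;0 0 -0.5 0;0 0 -0.7 0;0 0 -0.7 0;0 0 -0.7 0;0 0 -0.7 0;0 0 -0.7 0")

```text
time: 10.2
tool_pos: [0.5984, 0.1392, 0.2698]
ee_rot: [-3.138, -0.001, 2.104]
wrist_force: [-0.2, 0.0, 0.1]
width: 0.0943
finger_force: 0.0
```

```bash
python3 - <<'E'
from h import *
go(.495,.137,.25,180)
S,T=snapshot("side"),snapshot("top")
bs,bt=(225,285,275,330),(165,190,215,225)
for s,b in((S,bs),(T,bt)):
    m,c,st=mask(s["image"],"orange",b); print(c,st,onz(s,*c,.024))
print(fit(S,T,"red",(165,225,230,275),(155,120,200,185),bar,[.599,.1375,-1.04],[.005,.005,.1]))
a=np.hstack([cv2.resize(S["image"][200:350,190:310],(384,480),interpolation=2),cv2.resize(T["image"][150:250,140:220],(384,480),interpolation=2)]); cv2.imwrite("pics/c3.png",a[:,:,::-1])
E
```

```text
t 10.2 pos [0.5984 0.1392 0.2698] yaw 120.56 shares [ 0.338 -0.601  0.132] turn -0.3302 w 0.0943
[248.21276596 314.17021277] [238 305  26  15  94] [0.50220855 0.1487552  0.024     ]
[192.09411765 209.24705882] [178 197  21  21  85] [0.49458703 0.12464717 0.024     ]
(array([ 0.60024158,  0.13447911, -1.06504749]), [np.float32(32.338394), np.float32(252.71188)])
```

View pics/c3.png

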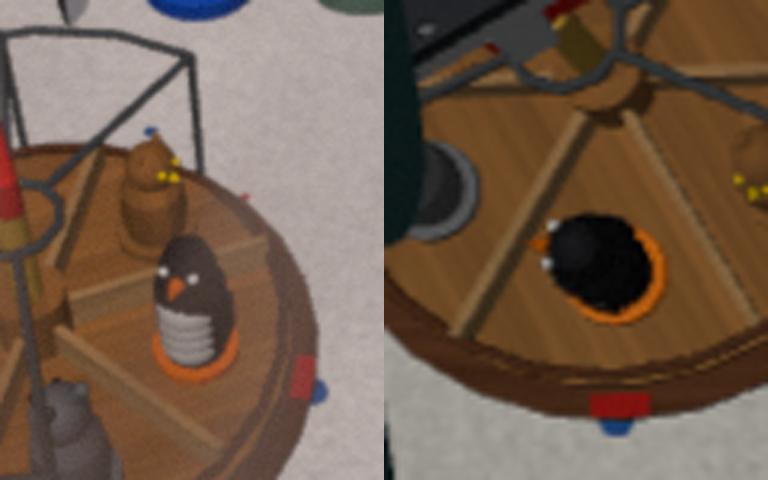

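In the top crop the foot's right and bottom edges are at px (199.0, 217.7). In the side crop it spans columns 237.5 to 264.7, with its bottom at row 319.4.

```bash
python3 - <<'E'
from h import *
from scipy.optimize import least_squares
S,T=snapshot("side"),snapshot("top")
a=np.linspace(0,6.28,180)
def f(p):
    P=[(p[0]+.026*np.cos(t),p[1]+.026*np.sin(t),z) for t in a for z in(.020,.028)]
    s=np.array([proj(S,v) for v in P]);t=np.array([proj(T,v) for v in P])
    return [s[:,0].min()-237.5,s[:,0].max()-264.7,s[:,1].max()-319.4,t[:,0].max()-199.0,t[:,1].max()-217.7]
r=least_squares(f,[.495,.135]); print(r.x,r.fun)
go(*r.x,.22,180)
# triangulated head-top check from dark blob
E
```

```text
[0.50031288 0.13264994] [-0.15940379 -0.03653206  0.70716149  0.84034444  0.12485067]
t 10.4 pos [0.5988 0.1393 0.2709] yaw 120.57 shares [ 0.296 -0.588  0.34 ] turn -0.3302 w 0.0941
```

Request:
carry_out(motion="0.15 -0.3 0 -0.04;0.296 -0.588 0.1 -0.09;0.296 -0.588 0.2 -0.14;0.296 -0.588 0.34 -0.18;0.296 -0.588 0.34 -0.23;0.296 -0.588 0.34 -0.28;0.296 -0.588 0.34 -0.33;0.296 -0.588 0.34 -0.33")

```text
time: 11.2
tool_pos: [0.5004, 0.1327, 0.2207]
ee_rot: [-3.141, -0.0, -3.141]
wrist_force: [0.1, -0.2, -0.3]
width: 0.0938
finger_force: 0.0
```

```bash
python3 -c "
from h import *
go(.5003,.1327,.063,180)"
```

```text
t 11.2 pos [0.5004 0.1327 0.2207] yaw -179.99 shares [1.000e-03 0.000e+00 1.052e+00] turn 0.0001 w 0.0938
```

Request:
carry_out(motion="0 0 0.12 0;0 0 0.25 0;0 0 0.38 0;0 0 0.5 0;0 0 0.62 0;0 0 0.74 0;0 0 0.8 0;0 0 0.8 0")

```text
time: 12.0
tool_pos: [0.4995, 0.1325, 0.0994]
ee_rot: [-3.141, -0.003, 3.14]
wrist_force: [-0.2, -0.6, -0.1]
width: 0.0943
finger_force: 0.0
```

```bash
python3 - <<'E'
from h import *
go(.5003,.1327,.063,180)
S,T=snapshot("side"),snapshot("top")
a=np.hstack([cv2.resize(S["image"][200:350,170:310],(448,480),interpolation=2),cv2.resize(T["image"][140:250,130:210],(349,480),interpolation=2)]); cv2.imwrite("pics/c4.png",a[:,:,::-1])
E
```

```text
t 12.0 pos [0.4995 0.1325 0.0994] yaw 179.88 shares [-0.005  0.001  0.242] turn -0.0006 w 0.0943
```

View pics/c4.png

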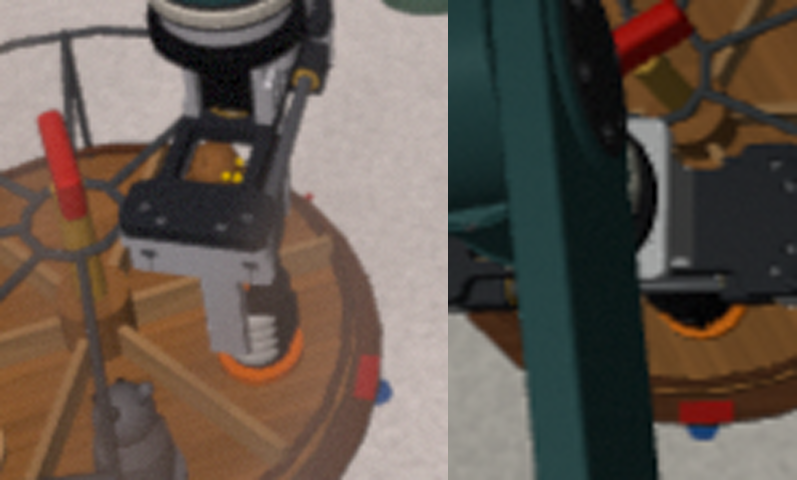

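The fingers straddle the penguin with no contact. I'll go down and close.

Request:
carry_out(motion="0 0 0.06 0;0 0 0.12 0;0 0 0.18 0;0 0 0.24 0;0 0 0.24 0;0 0 0.24 0;0 0 0.24 0;0 0 0.24 0")

```text
time: 12.9
tool_pos: [0.501, 0.1327, 0.0655]
ee_rot: [3.142, 0.001, 3.141]
wrist_force: [-0.2, -0.3, 0.8]
width: 0.0938
finger_force: 0.0
```

Request:
carry_out(motion="0 0 0 0;0 0 0 0;0 0 0 0;0 0 0 0;0 0 0 0;0 0 0 0;0 0 0 0;0 0 0 0", grip=-1)

```text
time: 13.7
tool_pos: [0.5006, 0.1328, 0.0649]
ee_rot: [3.142, 0.0, 3.141]
wrist_force: [0.6, 0.2, 0.8]
width: 0.041
finger_force: 30.0
```

```bash
python3 -c "
from h import *
go(.4497,-.2698,.2,180)"
```

```text
t 13.7 pos [0.5006 0.1328 0.0649] yaw 179.97 shares [ 0.338 -2.684 -0.9  ] turn -0.0002 w 0.041
```

Request:
carry_out(motion="0 0 -0.05 0;0 0 -0.15 0;0 0 -0.3 0;0 0 -0.45 0;0 0 -0.6 0;0 0 -0.75 0;0 0 -0.9 0;0 0 -0.9 0")

```text
time: 14.5
tool_pos: [0.5025, 0.1329, 0.2043]
ee_rot: [3.141, 0.008, 3.141]
wrist_force: [-0.5, 0.2, -0.4]
width: 0.0411
finger_force: 30.0
```

Request:
carry_out(motion="0.02 -0.1 0 0;0.04 -0.25 0 0;0.06 -0.4 0 0;0.08 -0.55 0 0;0.1 -0.7 0 0;0.11 -0.85 0 0;0.11 -0.9 0 0;0.11 -0.9 0 0")

```text
time: 15.3
tool_pos: [0.4831, -0.0034, 0.1985]
ee_rot: [3.141, -0.003, 3.139]
wrist_force: [0.3, 0.3, -0.3]
width: 0.0412
finger_force: 30.0
```

Request:
carry_out(motion="0.02 -0.1 0 0;0.04 -0.25 0 0;0.06 -0.4 0 0;0.08 -0.55 0 0;0.1 -0.7 0 0;0.11 -0.85 0 0;0.11 -0.9 0 0;0.11 -0.9 0 0")

```text
time: 16.1
tool_pos: [0.4674, -0.1371, 0.1994]
ee_rot: [3.141, -0.001, 3.14]
wrist_force: [0.5, 1.6, -1.4]
width: 0.0408
finger_force: 30.0
```

Request:
carry_out(motion="0.02 -0.1 0 0;0.04 -0.25 0 0;0.06 -0.4 0 0;0.08 -0.55 0 0;0.1 -0.7 0 0;0.11 -0.85 0 0;0.11 -0.88 0 0;0.11 -0.88 0 0")

```text
time: 16.9
tool_pos: [0.4512, -0.2684, 0.1996]
ee_rot: [3.14, -0.0, 3.141]
wrist_force: [-0.8, -0.7, -0.0]
width: 0.0411
finger_force: 30.0
```

```bash
python3 - <<'E'
from h import *
go(.4497,-.2698,.0635,180)
S,T=snapshot("side"),snapshot("top")
print(fit(T,T,"green",(330,200,380,248),(330,200,380,248),cyl(.048,.018),[.4485,-.267],[.005,.005]))
a=np.hstack([cv2.resize(S["image"][80:230,220:370],(400,400),interpolation=2),cv2.resize(T["image"][160:290,290:420],(400,400),interpolation=2)]); cv2.imwrite("pics/c5.png",a[:,:,::-1])
E
```

```text
t 16.9 pos [ 0.4512 -0.2684  0.1996] yaw 179.98 shares [ 0.01  -0.009  0.908] turn -0.0001 w 0.0411
(array([ 0.44449373, -0.2655128 ]), [np.float32(468.3657), np.float32(468.3657)])
```

View pics/c5.png

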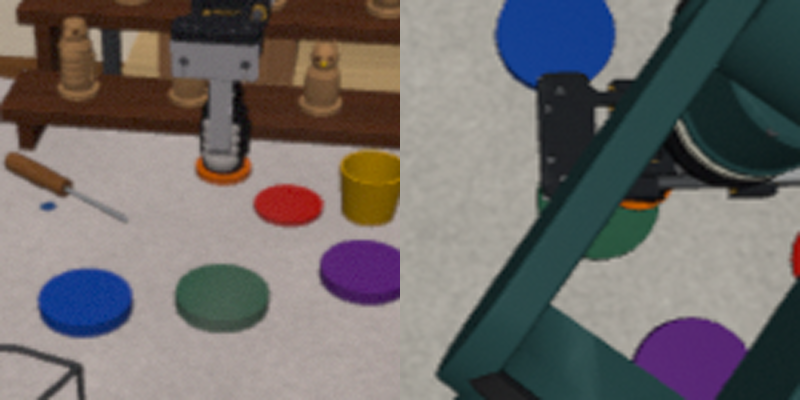

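The penguin is held upright above the green plinth, so I'll lower it.

Request:
carry_out(motion="0.01 -0.01 0.15 0;0.01 -0.01 0.3 0;0.01 -0.01 0.45 0;0.01 -0.01 0.6 0;0.01 -0.01 0.7 0;0.01 -0.01 0.78 0;0.01 -0.01 0.83 0;0.01 -0.01 0.83 0")

```text
time: 17.8
tool_pos: [0.4491, -0.2699, 0.0747]
ee_rot: [3.14, -0.001, -3.141]
wrist_force: [-0.5, 0.5, -0.4]
width: 0.0409
finger_force: 30.0
```

```bash
python3 - <<'E'
from h import *
go(.4497,-.2698,.0635,180)
S,T=snapshot("side"),snapshot("top")
print(fit(S,S,"green",(280,175,325,207),(280,175,325,207),cyl(.048,.018),[.4485,-.267],[.005,.005]))
a=np.hstack([cv2.resize(S["image"][120:220,240:370],(520,400),interpolation=2),cv2.resize(T["image"][190:260,320:390],(280,280),interpolation=2).repeat(1,0) if 0 else cv2.resize(T["image"][190:290,320:390],(280,400),interpolation=2)]); cv2.imwrite("pics/c6.png",a[:,:,::-1])
E
```

```text
t 17.8 pos [ 0.4491 -0.2699  0.0747] yaw -179.99 shares [-0.004  0.001  0.074] turn 0.0 w 0.0409
(array([ 0.45016939, -0.27111671]), [np.float32(312.6234), np.float32(312.6234)])
```

View pics/c6.png

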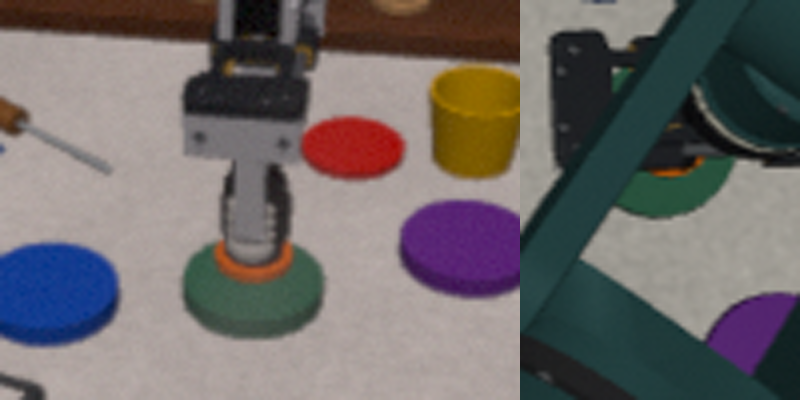

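The penguin is centred over the green plinth, about 11 mm above it.

Request:
carry_out(motion="0 0 0.02 0;0 0 0.04 0;0 0 0.05 0;0 0 0.06 0;0 0 0.066 0;0 0 0.07 0;0 0 0.07 0;0 0 0.07 0")

```text
time: 18.7
tool_pos: [0.4494, -0.2708, 0.065]
ee_rot: [-3.141, 0.0, 3.141]
wrist_force: [-0.0, 0.2, -0.8]
width: 0.0412
finger_force: 30.0
```

Request:
carry_out(motion="0 0 0.003 0;0 0 0.006 0;0 0 0.009 0;0 0 0.012 0;0 0 0.012 0;0 0 0.012 0;0 0 0.012 0;0 0 0.012 0")

```text
time: 19.5
tool_pos: [0.4494, -0.2708, 0.0632]
ee_rot: [-3.141, 0.0, 3.141]
wrist_force: [-1.2, 0.4, -0.6]
width: 0.0413
finger_force: 30.0
```

Request:
carry_out(motion="0 0 0.003 0;0 0 0.006 0;0 0 0.009 0;0 0 0.01 0;0 0 0.01 0;0 0 0.01 0;0 0 0.01 0;0 0 0.01 0")

```text
time: 20.3
tool_pos: [0.4494, -0.2708, 0.0629]
ee_rot: [-3.141, 0.0, 3.141]
wrist_force: [-2.8, 0.6, 5.4]
width: 0.0408
finger_force: 30.0
```

Contact with the plinth, so I'll release.

Request:
carry_out(motion="0 0 0 0;0 0 0 0;0 0 0 0;0 0 0 0;0 0 0 0;0 0 0 0;0 0 0 0;0 0 0 0", grip=1)

```text
time: 21.1
tool_pos: [0.4493, -0.2708, 0.0617]
ee_rot: [-3.142, -0.0, 3.141]
wrist_force: [-0.0, 0.1, -1.3]
width: 0.0938
finger_force: 0.0
```

Request:
carry_out(motion="0 0 0 0;0 0 -0.1 0;0 0 -0.3 0;0 0 -0.5 0;0 0 -0.7 0;0 0 -0.9 0;0 0 -0.9 0;0 0 -0.9 0")

```text
time: 21.9
tool_pos: [0.4495, -0.2709, 0.197]
ee_rot: [-3.141, 0.001, 3.141]
wrist_force: [0.2, 1.0, -0.6]
width: 0.0939
finger_force: 0.0
```

```bash
python3 - <<'E'
from h import *
go(.4497,-.2698,.2,180)
S,T=snapshot("side"),snapshot("top")
a=np.hstack([cv2.resize(S["image"][120:220,240:370],(520,400),interpolation=2),cv2.resize(T["image"][190:290,320:390],(280,400),interpolation=2)]); cv2.imwrite("pics/c7.png",a[:,:,::-1])
E
```

```text
t 21.9 pos [ 0.4495 -0.2709  0.197 ] yaw 179.97 shares [-0.001  0.007 -0.02 ] turn -0.0002 w 0.0939
```

View pics/c7.png

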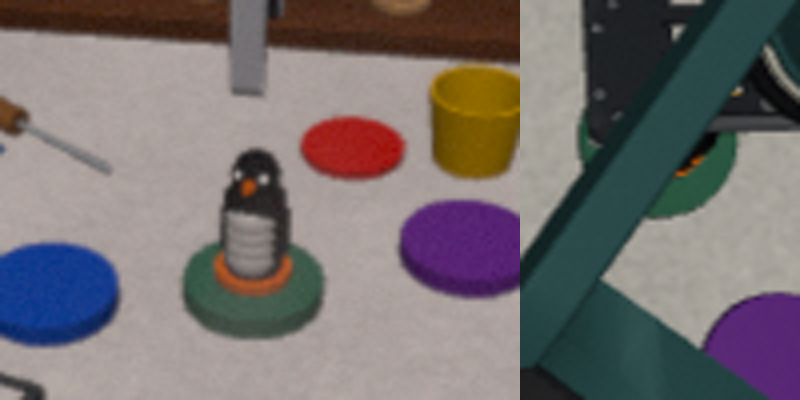

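The penguin stands upright, released and centred to within a few mm.

```bash
python3 -c "
from h import *
print(robot.close_job())"
```

```text
the job is handed in; nothing more can be done
None
```

The painted penguin was turned to the guard's opening, lifted out and stood upright on the green plinth, about 3 mm off centre by the last picture; it is released, and the job was handed in at about 22 s with no verdict returned.

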